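# Air the slide dryer

### The arm

A 6-joint arm with a two-finger parallel gripper is mounted at the origin on the work surface. World frame = base frame: x ahead of the robot, y to its left, z up, the work surface at z = 0. Lengths are in m, angles in rad, forces in N, time in s.
With the tool pointing down it reaches from about 0.35 to 0.925 m from the base axis. Payload 6.4 kg.
Tool frame: the origin (TCP) lies at the very end of the fingers, on their centre line; the grasp point (between the pads) lies r.pinch_z behind it (r.pinch_z is the distance from the TCP to the grasp point, in m); z points along the fingers, y is the line along which they close (so a half turn about z gives the same grasp; the last joint's range is limited). The gripper opens to 94 mm and grips with 3 to 60 N. Pads are 16 mm wide; open, the fingers measure 119 mm over their backs; the gripper's body (75 mm by 177 mm) begins 78 mm behind the grasp point.
Start: joints at [-1.504, 0.245, 1.558, -0, 1.339, -0.174], TCP at [0.155, -0.631, 0.205] pointing down, gripper open.
Joint ranges: [-3.13, 3.13], [-1.02, 2.26], [0.13, 2.54], [-0.95, 4.09], [0.21, 2.88], [-2.74, 2.74]. Speed limits (rad/s): [2.57, 2.57, 3.14, 3.14, 3.14, 3.14].

### API

Orientations are given as a 3x3 rotation matrix whose columns are the frame's x, y, z axes.
In Python, from plant import r gives the robot as it stands. The module is installed in compiled form; this text tells all that it offers.
- The arm moves only by the tool servo_tool, never from a script. Its argument "moves" is a list of rows, each an object of numbers: "dx", "dy", "dz": the shift along the tool's x, y, z in mm; "spin": the turn about the tool's z in degrees. A call has exactly 10 rows; each row is the pose to reach, as a shift and turn from the pose commanded when the call began, along the tool's axes at that moment; what a row does not reach only later rows make up. A row lasts 1/12 s, in which the tool goes at most 41.7 mm and 7.16 degrees, less where a joint would pass 70% of its speed; a pose out of reach is approached as far as the arm can. A call with a gripper value outside its range is refused whole. "hand" is the closure, from 0 (fully open) to 1 (shut), set as the call begins (left out, the last holds). The fingers move at their own pace and stop on an object; the grip force is fixed at half the most. Time passes only in rows, so rows that repeat a pose let the fingers close, or fill a call up. It gives the time, the measured TCP pose, the force, the opening and the grip force at its end, in the units of the state.
- r.read_state(): the state, without advancing time (a new reading comes with each control period).
- r.read_camera(name): name is "scene" or "top"; returns a dict with "color" (420x560x3 uint8, red, green, blue), "camera_matrix" (3x3 intrinsics, pixels), "distortion" ([k1, k2, p1, p2, k3] as OpenCV has them; the pictures are not rectified), "R" (3x3) and "t" (3): a world point X has camera coordinates R X + t. Camera axes: x right, y down, z forward; pixel columns grow to the right and rows downward; lengths in m; the calibration is good to about 2 mm. A picture is of the moment at which its call begins. There is no depth.
- r.sign_off(): hands the job in; it is judged then, once.
The state is a dict: "time": time; "qpos": joint angles; "joint_velocities": joint speeds; "effort": joint torques, N m; "ee_pos": TCP position; "eef_rot": TCP orientation; "wrist_force": force on the tool from outside, world axes, zero at the start; "ft_torque": the same for the moment, N m; "gripper_width": opening from 0.0 (shut) to 1.0 (fully open); "grip_force": force on a finger pad.
Only numpy, scipy, OpenCV 4.12 (cv2) and the standard library are available. Lean on these libraries where they do the work, as an engineer would, in place of code of your own. Each camera call takes 0.05 s, during which the arm holds its last target. There are 200 camera calls.

### The job

The slide dryer needs airing: first, with its cover still shut, clear the two crumpled lens papers off the cover into the blue waste bin. Then lift the sprung cover by its black bar handle until the green band on the curved stays is level with the dryer's rim, never as far as the red band, and finish while still holding it steady there, because it falls shut by itself. Do not let the cover snap shut on the way, keep the bin standing where it is, and leave everything else on the bench undisturbed.

Things in the scene. Friction and masses are not known exactly. Their poses are not given: they have to be found in the camera images.
- dryer: Slide dryer, fixed: white housing 240 mm deep (x) x 340 mm wide (y), rim 105 mm high, control panel at the front (-x, towards the robot), black warming plate with glass slides. Origin: centre of the underside, x from front to hinge, z up. Shut, its clear aluminium-framed cover is a flat slab 285 mm wide from x -120 to +105 mm, top 117 mm above the bench.
- cover (a joint): Cover's opening angle, rad: 0 shut, grows as its front rises, stop at 1.0. Spring and weight pull it shut; some 5 N upward at the handle when shut, 10 N at the green band, holds it. A curved stay (radius 120 mm) on each side rises out of a slot in the rim as it opens. Its green band is level with the rim from 0.525 to 0.695 rad (middle 0.61 = 35 degrees), its red band from 0.80 rad.
- cover_handle (a point): Centre of the black bar handle on the cover: round, 12 mm thick, 140 mm long along the dryer's y, 38 mm above the cover's top (155 mm above the bench when shut), a post 65 mm either side. Pinch from above, closing along the dryer's x; the bar can turn in the fingers. Shut, it is 195 mm in front of the hinge axis and 50 mm above it; it turns with the cover.
- cover_hinge (a point): Middle of the hinge axis, which runs along the dryer's y at its far side: 105 mm behind the dryer's origin and 105 mm above the bench. Turns with the cover.
- wipe0_center (a point): Centre of a crumpled lens paper, a stiff off-white ball about 40 mm across (36 to 42 mm) of 10 to 17 g; at the start it lies on the left (+y) half of the shut cover, centre 18.5 mm above the cover's top.
- wipe1_center (a point): Centre of the second crumpled lens paper, like the first; at the start it lies on the right (-y) half of the shut cover.
- bin: Blue round open waste bin, loose, 0.5 kg, on the left or the right of the dryer: 130 mm high, mouth 156 mm across (inside 144 mm), tapering to 120 mm at the foot, floor 5 mm. Origin: centre of its underside.
- wash_bottle: Bystander, loose: white squeeze bottle with a red band, red cap and bent spout, 68 mm wide, 190 mm tall, loose, across the dryer from the bin. Origin: centre of its underside.
- oil_bottle: Bystander, loose: small amber dropper bottle with black cap, 30 mm wide, 75 mm tall, near the front left of the dryer. Origin: centre of its underside.
- blower: Bystander, loose: black rubber dust blower standing on its base, 54 mm wide, 110 mm tall, near the front right of the dryer. Origin: centre of its underside.
- paper_carton: Bystander, loose: pale lens-paper carton, 75 x 110 x 60 mm plus a paper tuft, at the far right of the dryer. Origin: centre of its underside.
- stain_jar: Bystander, loose: glass staining jar with purple filling and black lid, 64 mm wide, 111 mm tall, at the far left of the dryer. Origin: centre of its underside.

How it is judged:
On the way:
1. both crumpled papers lie in the bin while the cover is still shut (horizontal distance between each of wipe0_center, wipe1_center and bin below 0.075 m and height (world z) of each of wipe0_center, wipe1_center below 0.115 m and value of joint cover below 0.06 rad), for 0.2 s.
At the end, for the whole second after the job is handed in: Both papers are inside the upright bin below its mouth; the cover stands still between 0.52 and 0.70 rad (30 to 40 degrees, the green band level with the rim) and the fingers are carrying it by its bar handle (more than 2 N on it) through the last second (horizontal distance between each of wipe0_center, wipe1_center and bin below 0.075 m and height (world z) of each of wipe0_center, wipe1_center below 0.115 m and value of joint cover between 0.52 and 0.7 rad and velocity of joint cover between -0.1 and 0.1 rad/s and (contact force between the fingers and handle_bar above 2 N or contact force between the fingers and handle_post_left above 2 N or contact force between the fingers and handle_post_right above 2 N) and angle between bin's own z axis and vertical below 0.15 rad); the arm keeps its last pose, push and grip.
It fails at once if the cover was opened before both papers were in the bin (value of joint cover above 0.12 rad and not (horizontal distance between each of wipe0_center, wipe1_center and bin below 0.075 m and height (world z) of each of wipe0_center, wipe1_center below 0.115 m)).
It fails at once if the cover was lifted as far as the red band (0.80 rad) (value of joint cover above 0.8 rad).
It fails at once if the cover snapped shut (velocity of joint cover below -1.5 rad/s).
It fails at once if the bin was pushed away or tipped (distance of bin from where it was at the start of the episode above 0.04 m or angle between bin's own z axis and vertical above 0.3 rad).
It fails at once if a bystander was pushed away or tipped (distance of any of wash_bottle, oil_bottle, blower, paper_carton, stain_jar from where it was at the start of the episode above 0.03 m or angle between any of wash_bottle, oil_bottle, blower, paper_carton, stain_jar's own z axis and vertical above 0.3 rad).
It also fails if it takes over 64 s, if anything falls off the work surface, if the arm or the gripper's body presses on something with over 40 N, if the wrist force passes 120 N, or if a joint passes its speed limit or range.

## Working session

There is one attempt and no reset: what is moved stays moved. The work goes in short steps, Python scripts to look and compute and a tool call to move; the robot and the scene stay as the last step left them, time stands still between calls to the robot, and variables do not carry over. Pictures are saved under pics/ and viewed, at most 10 in all, crops included, and the job is handed in when it is done.

Besides the shell and the picture viewer there is one more tool, called after ">>>" as name([rows], argument=value, ...), one row to a line, values as JSON. servo_tool: Moves the arm, as the interface text tells. Its arguments: {"type":"object","properties":{"moves":{"type":"array"},"hand":{"type":"number"}},"required":["moves"]}

```bash
mkdir -p pics; python3 - <<'E'
from plant import r
import cv2,numpy as np
for n in("scene","top"):
    c=r.read_camera(n);cv2.imwrite(f"pics/{n}0.png",c["color"][:,:,::-1])
    print(n,-c["R"].T@c["t"],c["camera_matrix"].round(0).tolist(),c["distortion"])
s=r.read_state();print(s["time"],s["ee_pos"],s["eef_rot"],s["wrist_force"],s["gripper_width"],r.pinch_z)
E
```

```text
scene [ 0.95231189 -0.79636266  0.71187081] [[401.0, 0.0, 282.0], [0.0, 401.0, 221.0], [0.0, 0.0, 1.0]] [0.01628945 0.         0.         0.         0.        ]
top [0.45536859 0.00316079 1.11579187] [[388.0, 0.0, 276.0], [0.0, 388.0, 211.0], [0.0, 0.0, 1.0]] [0.0215636 0.        0.        0.        0.       ]
0.1 [ 0.1549808  -0.63071727  0.20447222] [[ 9.71145658e-01  2.38487097e-01 -1.22148726e-04]
 [ 2.38486953e-01 -9.71144198e-01  1.70861125e-03]
 [ 2.88857711e-04 -1.68844128e-03 -9.99998533e-01]] [ 0.0080439  -0.04599328 -0.16468944] 1.000793041195147 0.0188
```

View pics/top0.png

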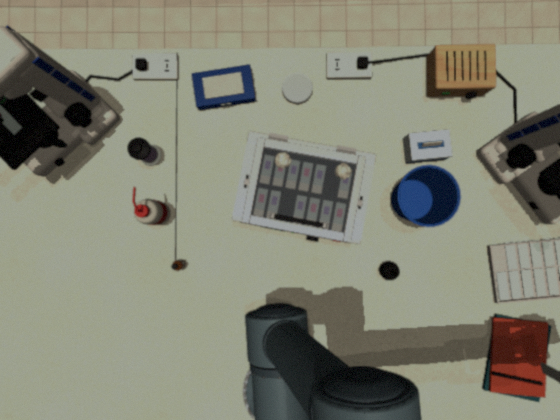

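View pics/scene0.png

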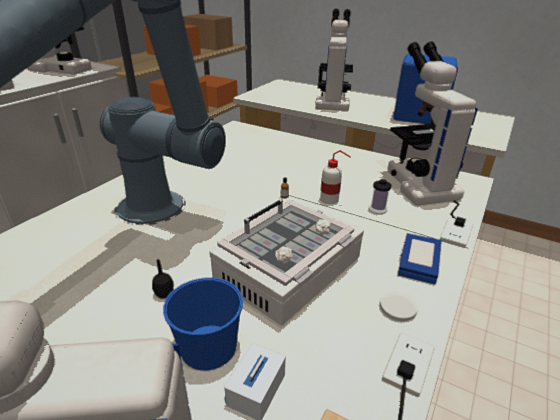

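The top view has +x up and +y left. The wipes are near (283,160) and (343,171), the handle bar runs roughly (275,217)–(322,225), and the bin mouth is near (428,195) on the right (-y). In the scene view the blower stands at (162,280), near the bin.

```bash
cat > h.py <<'E'
from plant import r
import cv2,numpy as np
def ray(c,px,z):
    p=cv2.undistortPoints(np.float64(px).reshape(-1,1,2),c["camera_matrix"],c["distortion"]).reshape(-1,2)
    d=np.c_[p,np.ones(len(p))]@c["R"]; o=-c["R"].T@c["t"]
    return o+d*((z-o[2])/d[:,2])[:,None]
def proj(c,X):
    return cv2.projectPoints(np.float64(X).reshape(-1,1,3),cv2.Rodrigues(c["R"])[0],c["t"],c["camera_matrix"],c["distortion"])[0].reshape(-1,2)
E
python3 - <<'E'
from h import *
from scipy.optimize import least_squares
c=r.read_camera("top");im=c["color"];hsv=cv2.cvtColor(im,cv2.COLOR_RGB2HSV)
def blobs(m,box,amin):
    x0,y0,x1,y1=box;k=np.zeros_like(m);k[y0:y1,x0:x1]=m[y0:y1,x0:x1]
    n,l,s,ce=cv2.connectedComponentsWithStats(k)
    return [(ce[i],s[i],l==i) for i in range(1,n) if s[i,4]>=amin]
# bin
b=max(blobs(cv2.inRange(hsv,(100,120,40),(130,255,255)),(385,155,470,235),200),key=lambda q:q[1][4])
P=ray(c,cv2.findContours(b[2].astype(np.uint8),0,1)[0][0],.13)[:,:2]
m=P.mean(0);P=P[P[:,1]<m[1]+.02]
f=least_squares(lambda q:np.hypot(*(P-q[:2]).T)-q[2],[*m,.078],loss='soft_l1',f_scale=.003);print("bin",f.x,np.abs(f.fun).max(),b[1])
# housing corners (rim z .105): white, blue-ish less saturated than bench
dark=cv2.inRange(hsv,(0,0,0),(180,255,40))
for q in blobs(dark,(255,205,335,245),15):
    rr=cv2.minAreaRect(np.argwhere(q[2])[:,::-1].astype(np.float32));print("dark",q[0],q[1],rr,ray(c,q[0],.155))
cv2.imwrite("pics/crop.png",cv2.resize(im[120:280,215:415,::-1],(800,640),interpolation=2)[:600])
for p in [(283,160),(343,171)]:print(ray(c,p,.1355), im[p[1],p[0]])
E
```

```text
bin [ 0.53701554 -0.36670033  0.07499602] 0.0021918915470841294 [ 396  166   64   60 2904]
dark [296.13372093 219.70348837] [275 214  47  12 172] ((298.0961608886719, 220.0192413330078), (46.87175750732422, 4.706787109375), 11.309932708740234) [[ 0.47626949 -0.0318958   0.155     ]]
dark [311.44 237.92] [307 236  10   5  25] ((311.6470947265625, 237.91180419921875), (9.45888900756836, 2.425356149673462), 14.03624439239502) [[ 0.43125561 -0.06934998  0.155     ]]
[[ 6.28440633e-01 -4.94979696e-05  1.35500000e-01]] [158 160 138]
[[ 0.59951735 -0.15168341  0.1355    ]] [156 158 147]
```

View pics/crop.png

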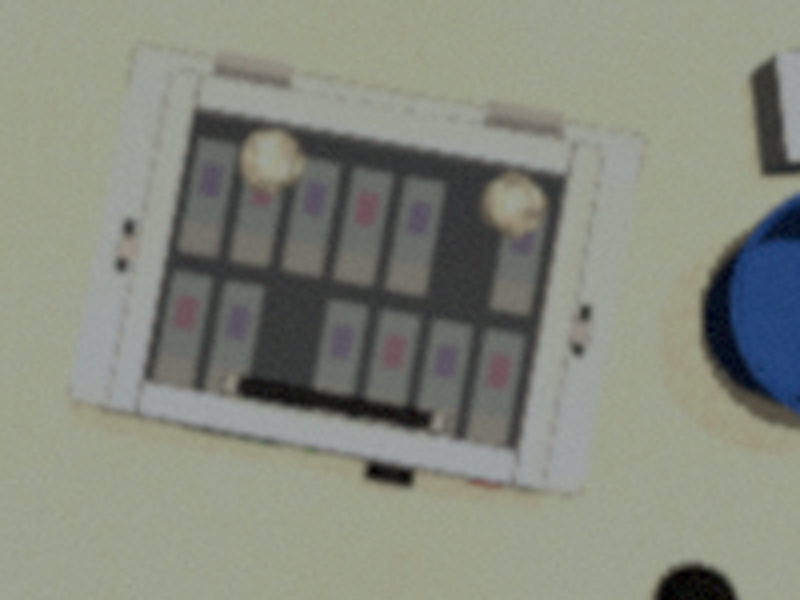

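The crop puts wipe0 at (282.8,159.5) and wipe1 at (343.5,170.8) in full-image pixels. The bar's posts are at about (272.5,215.8) and (325,225.3). The dryer's front edge slopes about 10.2°, the same as the bar.

```bash
cat >> h.py <<'E'
def go(T):  # tool-frame shift (mm) to world target
    s=r.read_state();return (1000*s["eef_rot"].T@(np.array(T)-s["ee_pos"])).round(1)
E
python3 - <<'E'
from h import *
c=r.read_camera("top")
w0,w1=ray(c,[(282.8,159.5),(343.5,170.8)],.1355)
pl,pr=ray(c,[(272.5,215.8),(325,225.3)],.15)
print("posts",np.linalg.norm(pl-pr));h=(pl+pr)/2;y=(pl-pr)/np.linalg.norm(pl-pr);x=np.array([y[1],-y[0],0])
cr=ray(c,[(215+73/4,120+400/4),(215+580/4,120+492/4),(215+135/4,120+45/4),(215+642/4,120+133/4)],.105)
print("corners",cr.round(3).tolist(),"centre",cr.mean(0),"yaw",np.degrees(np.arctan2(x[1],x[0])), np.degrees(np.arctan2(*(cr[0]-cr[1])[:2])))
print("handle",h,"origin from handle",h+.09*x,"w0",w0,"w1",w1)
for n,w in(("w0",w0),("w1",w1)):print(n,"dryer",(w-cr.mean(0))@x,(w-cr.mean(0))@y)
print("go w1",go([w1[0],w1[1],.25]),r.read_state()["time"])
# cross-check papers and bar in scene view
s=r.read_camera("scene");print(proj(s,[w0,w1,h,[.537,-.367,.13]]).round(0).tolist())
E
```

```text
posts 0.1323471865482053
corners [[0.477, 0.13, 0.105], [0.417, -0.198, 0.105], [0.71, 0.09, 0.105], [0.65, -0.241, 0.105]] centre [ 0.56353103 -0.05499292  0.105     ] yaw -10.45051607678063 10.437315263019126
handle [ 0.47427793 -0.03844294  0.15      ] origin from handle [ 0.562785   -0.05476771  0.15      ] w0 [6.29721277e-01 4.53775064e-04 1.35500000e-01] w1 [ 0.6000184  -0.15294844  0.1355    ]
w0 dryer 0.05503501261051973 0.06653293857812488
w1 dryer 0.05364990026644547 -0.08971232639895123
go w1 [ 546.2 -358.1  -44.7] 0.2
[[322.0, 227.0], [283.0, 255.0], [263.0, 212.0], [202.0, 304.0]]
```

>>> servo_tool([
  {"dz": -25,"spin": -3},
  {"dx": 20,"dy": -13,"dz": -45,"spin": -10},
  {"dx": 50,"dy": -33,"dz": -50,"spin": -17},
  {"dx": 80,"dy": -53,"dz": -50,"spin": -24},
  {"dx": 112,"dy": -74,"dz": -50,"spin": -31},
  {"dx": 144,"dy": -95,"dz": -50,"spin": -38},
  {"dx": 176,"dy": -116,"dz": -50,"spin": -45},
  {"dx": 208,"dy": -137,"dz": -50,"spin": -52},
  {"dx": 240,"dy": -158,"dz": -50,"spin": -59},
  {"dx": 265,"dy": -175,"dz": -50,"spin": -65.8},
])

```text
$.moves[0]: bad value
```

```bash
python3 - <<'E'
from h import *
s=r.read_state();print(s["time"],s["ee_pos"],s["eef_rot"].round(3).tolist(),s["qpos"].round(2),go([.6000,-.1529,.2]))
E
```

```text
0.25 [ 0.15498954 -0.63097386  0.20492467] [[0.971, 0.238, -0.0], [0.238, -0.971, 0.001], [0.0, -0.001, -1.0]] [-1.5   0.25  1.56 -0.    1.34 -0.17] [ 546.2 -358.2    5.3]
```

All four keys are probably required in every row.

>>> servo_tool([
  {"dx": 0,"dy": 0,"dz": -25,"spin": -3},
  {"dx": 20,"dy": -13,"dz": -45,"spin": -10},
  {"dx": 50,"dy": -33,"dz": -50,"spin": -17},
  {"dx": 80,"dy": -53,"dz": -50,"spin": -24},
  {"dx": 112,"dy": -74,"dz": -50,"spin": -31},
  {"dx": 144,"dy": -95,"dz": -50,"spin": -38},
  {"dx": 176,"dy": -116,"dz": -50,"spin": -45},
  {"dx": 208,"dy": -137,"dz": -50,"spin": -52},
  {"dx": 240,"dy": -158,"dz": -50,"spin": -59},
  {"dx": 265,"dy": -175,"dz": -50,"spin": -65.8},
])

```text
time: 1.08
ee_pos: [0.372, -0.3959, 0.2555]
eef_rot: [[0.174, 0.985, 0.0], [0.985, -0.174, 0.0], [0.0, 0.0, -1.0]]
wrist_force: [-1.4, -0.1, -0.6]
gripper_width: 1.005
grip_force: 0.0
```

>>> servo_tool([
  {"dx": 25,"dy": 16,"dz": 0,"spin": 0},
  {"dx": 58,"dy": 38,"dz": 0,"spin": 0},
  {"dx": 90,"dy": 59,"dz": 0,"spin": 0},
  {"dx": 122,"dy": 80,"dz": 0,"spin": 0},
  {"dx": 155,"dy": 101,"dz": 0,"spin": 0},
  {"dx": 188,"dy": 122,"dz": 0,"spin": 0},
  {"dx": 220,"dy": 143,"dz": 10,"spin": 0},
  {"dx": 250,"dy": 163,"dz": 30,"spin": 0},
  {"dx": 272,"dy": 177,"dz": 55,"spin": 0},
  {"dx": 281,"dy": 183,"dz": 75,"spin": 0},
])

```text
time: 1.92
ee_pos: [0.6028, -0.1517, 0.179]
eef_rot: [[0.177, 0.984, 0.0], [0.984, -0.177, 0.001], [0.001, -0.0, -1.0]]
wrist_force: [-0.7, -0.4, 0.1]
gripper_width: 1.001
grip_force: 0.0
```

```bash
python3 - <<'E'
from h import *
s=r.read_state();print(s["time"],s["ee_pos"],s["eef_rot"].round(3).tolist(),s["qpos"].round(2),go([.6000,-.1529,.121]))
E
```

```text
1.9167 [ 0.60284436 -0.15169426  0.17895727] [[0.177, 0.984, 0.0], [0.984, -0.177, 0.001], [0.001, -0.0, -1.0]] [-0.43  0.2   1.66  0.    1.28 -0.25] [-1.7 -2.6 58. ]
```

>>> servo_tool([
  {"dx": -1,"dy": -2,"dz": 10,"spin": 0},
  {"dx": -2,"dy": -2,"dz": 20,"spin": 0},
  {"dx": -2,"dy": -2,"dz": 30,"spin": 0},
  {"dx": -2,"dy": -2,"dz": 40,"spin": 0},
  {"dx": -2,"dy": -2,"dz": 48,"spin": 0},
  {"dx": -2,"dy": -2,"dz": 54,"spin": 0},
  {"dx": -2,"dy": -2,"dz": 57,"spin": 0},
  {"dx": -2,"dy": -2,"dz": 57,"spin": 0},
  {"dx": -2,"dy": -2,"dz": 57,"spin": 0},
  {"dx": -2,"dy": -2,"dz": 57,"spin": 0},
])

```text
time: 2.75
ee_pos: [0.5994, -0.1566, 0.1242]
eef_rot: [[0.181, 0.984, 0.001], [0.984, -0.181, -0.0], [-0.0, 0.001, -1.0]]
wrist_force: [-0.4, -0.3, 0.1]
gripper_width: 0.997
grip_force: 0.0
```

>>> servo_tool([
  {"dx": 0,"dy": 0,"dz": 0,"spin": 0},
  {"dx": 0,"dy": 0,"dz": 0,"spin": 0},
  {"dx": 0,"dy": 0,"dz": 0,"spin": 0},
  {"dx": 0,"dy": 0,"dz": 0,"spin": 0},
  {"dx": 0,"dy": 0,"dz": 0,"spin": 0},
  {"dx": 0,"dy": 0,"dz": 0,"spin": 0},
  {"dx": 0,"dy": 0,"dz": 0,"spin": 0},
  {"dx": 0,"dy": 0,"dz": 0,"spin": 0},
  {"dx": 0,"dy": 0,"dz": 0,"spin": 0},
  {"dx": 0,"dy": 0,"dz": 0,"spin": 0},
], hand=1)

```text
time: 3.58
ee_pos: [0.599, -0.1563, 0.1234]
eef_rot: [[0.181, 0.984, -0.0], [0.984, -0.181, 0.0], [0.0, -0.0, -1.0]]
wrist_force: [0.4, 0.4, -0.6]
gripper_width: 0.431
grip_force: 29.0
```

>>> servo_tool([
  {"dx": 0,"dy": 0,"dz": -20,"spin": 0},
  {"dx": 0,"dy": 0,"dz": -50,"spin": 0},
  {"dx": -20,"dy": -2,"dz": -75,"spin": 0},
  {"dx": -53,"dy": -5,"dz": -85,"spin": 0},
  {"dx": -88,"dy": -9,"dz": -85,"spin": 0},
  {"dx": -123,"dy": -13,"dz": -85,"spin": 0},
  {"dx": -158,"dy": -17,"dz": -85,"spin": 0},
  {"dx": -190,"dy": -20,"dz": -80,"spin": 0},
  {"dx": -210,"dy": -22,"dz": -65,"spin": 0},
  {"dx": -219,"dy": -23,"dz": -50,"spin": 0},
])

```text
time: 4.42
ee_pos: [0.5362, -0.3708, 0.1737]
eef_rot: [[0.183, 0.983, 0.001], [0.983, -0.183, -0.002], [-0.002, 0.002, -1.0]]
wrist_force: [-0.4, 0.2, -0.2]
gripper_width: 0.429
grip_force: 29.0
```

>>> servo_tool([
  {"dx": 0,"dy": 0,"dz": 10,"spin": 0},
  {"dx": 0,"dy": 0,"dz": 20,"spin": 0},
  {"dx": 0,"dy": 0,"dz": 30,"spin": 0},
  {"dx": 0,"dy": 0,"dz": 38,"spin": 0},
  {"dx": 0,"dy": 0,"dz": 42,"spin": 0},
  {"dx": 0,"dy": 0,"dz": 42,"spin": 0},
  {"dx": 0,"dy": 0,"dz": 42,"spin": 0},
  {"dx": 0,"dy": 0,"dz": 42,"spin": 0},
  {"dx": 0,"dy": 0,"dz": 42,"spin": 0},
  {"dx": 0,"dy": 0,"dz": 42,"spin": 0},
])

```text
time: 5.25
ee_pos: [0.5372, -0.3679, 0.1322]
eef_rot: [[0.181, 0.984, 0.001], [0.984, -0.181, -0.001], [-0.001, 0.001, -1.0]]
wrist_force: [-0.8, -0.2, 0.1]
gripper_width: 0.433
grip_force: 29.0
```

>>> servo_tool([
  {"dx": 0,"dy": 0,"dz": 0,"spin": 0},
  {"dx": 0,"dy": 0,"dz": 0,"spin": 0},
  {"dx": 0,"dy": 0,"dz": 0,"spin": 0},
  {"dx": 0,"dy": 0,"dz": 0,"spin": 0},
  {"dx": 0,"dy": 0,"dz": 0,"spin": 0},
  {"dx": 0,"dy": 0,"dz": 0,"spin": 0},
  {"dx": 0,"dy": 0,"dz": -20,"spin": 0},
  {"dx": 0,"dy": 0,"dz": -50,"spin": 0},
  {"dx": 0,"dy": 0,"dz": -80,"spin": 0},
  {"dx": 0,"dy": 0,"dz": -100,"spin": 0},
], hand=0.3)

```text
time: 6.08
ee_pos: [0.5375, -0.3682, 0.2347]
eef_rot: [[0.181, 0.984, 0.002], [0.984, -0.181, -0.002], [-0.002, 0.003, -1.0]]
wrist_force: [0.2, 0.3, 0.4]
gripper_width: 0.699
grip_force: 0.0
```

```bash
python3 - <<'E'
from h import *
c=r.read_camera("scene");cv2.imwrite("pics/s1.png",c["color"][:,:,::-1])
s=r.read_state();print(s["time"],s["ee_pos"],s["qpos"].round(2),go([.6297,.0005,.225]),go([.6297,.0005,.1225]))
E
```

```text
6.1333 [ 0.53898315 -0.36955715  0.23910566] [-0.77  0.22  1.52  0.    1.39 -0.59] [380.4  22.3  12.2] [381.   21.5 114.6]
```

View pics/s1.png

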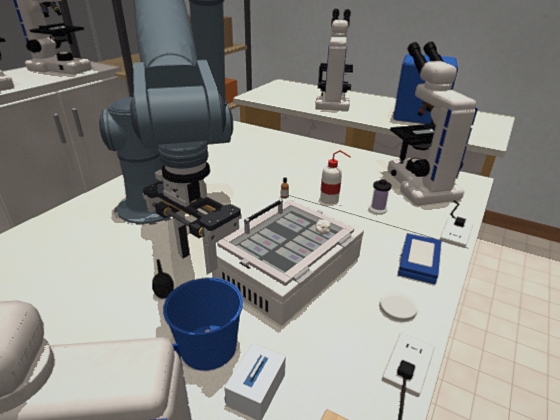

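Wipe1 has gone from the cover, the bin is unmoved with its mouth around (203,304), and wipe0 is at (322,227). Next I fetch wipe0.

>>> servo_tool([
  {"dx": 30,"dy": 2,"dz": 0,"spin": 0},
  {"dx": 70,"dy": 4,"dz": 0,"spin": 0},
  {"dx": 110,"dy": 6,"dz": 0,"spin": 0},
  {"dx": 150,"dy": 9,"dz": 0,"spin": 0},
  {"dx": 190,"dy": 11,"dz": 0,"spin": 0},
  {"dx": 230,"dy": 13,"dz": 0,"spin": 0},
  {"dx": 270,"dy": 15,"dz": 0,"spin": 0},
  {"dx": 310,"dy": 18,"dz": 0,"spin": 0},
  {"dx": 350,"dy": 20,"dz": 15,"spin": 0},
  {"dx": 379,"dy": 22,"dz": 35,"spin": 0},
], hand=0)

```text
time: 6.97
ee_pos: [0.6285, 0.0039, 0.1981]
eef_rot: [[0.179, 0.984, 0.005], [0.984, -0.179, -0.0], [0.0, 0.005, -1.0]]
wrist_force: [0.1, -0.6, -0.1]
gripper_width: 1.002
grip_force: 0.0
```

```bash
python3 - <<'E'
from h import *
s=r.read_state();print(s["time"],s["ee_pos"],s["qpos"].round(2),go([.6297,.0005,.122]))
E
```

```text
6.9667 [0.62849305 0.00392357 0.19805769] [-0.17  0.2   1.63  0.    1.31  0.01] [-3.2  1.4 76.1]
```

>>> servo_tool([
  {"dx": -1,"dy": 0,"dz": 12,"spin": 0},
  {"dx": -1,"dy": 0,"dz": 26,"spin": 0},
  {"dx": -1,"dy": 0,"dz": 40,"spin": 0},
  {"dx": -1,"dy": 0,"dz": 54,"spin": 0},
  {"dx": -1,"dy": 0,"dz": 64,"spin": 0},
  {"dx": -1,"dy": 0,"dz": 71,"spin": 0},
  {"dx": -1,"dy": 0,"dz": 75,"spin": 0},
  {"dx": -1,"dy": 0,"dz": 75,"spin": 0},
  {"dx": -1,"dy": 0,"dz": 75,"spin": 0},
  {"dx": -1,"dy": 0,"dz": 75,"spin": 0},
])

```text
time: 7.8
ee_pos: [0.6274, -0.0001, 0.1224]
eef_rot: [[0.181, 0.984, 0.002], [0.984, -0.181, -0.0], [-0.0, 0.002, -1.0]]
wrist_force: [1.0, 0.2, -0.1]
gripper_width: 1.002
grip_force: 0.0
```

>>> servo_tool([
  {"dx": 0,"dy": 0,"dz": 0,"spin": 0},
  {"dx": 0,"dy": 0,"dz": 0,"spin": 0},
  {"dx": 0,"dy": 0,"dz": 0,"spin": 0},
  {"dx": 0,"dy": 0,"dz": 0,"spin": 0},
  {"dx": 0,"dy": 0,"dz": 0,"spin": 0},
  {"dx": 0,"dy": 0,"dz": 0,"spin": 0},
  {"dx": 0,"dy": 0,"dz": 0,"spin": 0},
  {"dx": 0,"dy": 0,"dz": 0,"spin": 0},
  {"dx": 0,"dy": 0,"dz": 0,"spin": 0},
  {"dx": 0,"dy": 0,"dz": 0,"spin": 0},
], hand=1)

```text
time: 8.63
ee_pos: [0.6268, 0.0002, 0.1215]
eef_rot: [[0.181, 0.984, 0.0], [0.984, -0.181, -0.0], [0.0, 0.0, -1.0]]
wrist_force: [0.2, -0.7, -0.9]
gripper_width: 0.432
grip_force: 29.8
```

```bash
python3 - <<'E'
from h import *
print(go([.537,-.367,.21]))
E
```

```text
[-377.4  -22.   -88.5]
```

>>> servo_tool([
  {"dx": 0,"dy": 0,"dz": -20,"spin": 0},
  {"dx": 0,"dy": 0,"dz": -50,"spin": 0},
  {"dx": -20,"dy": -1,"dz": -75,"spin": 0},
  {"dx": -55,"dy": -3,"dz": -88,"spin": 0},
  {"dx": -93,"dy": -5,"dz": -88,"spin": 0},
  {"dx": -131,"dy": -7,"dz": -88,"spin": 0},
  {"dx": -169,"dy": -10,"dz": -88,"spin": 0},
  {"dx": -207,"dy": -12,"dz": -88,"spin": 0},
  {"dx": -245,"dy": -14,"dz": -88,"spin": 0},
  {"dx": -283,"dy": -16,"dz": -88,"spin": 0},
])

```text
time: 9.47
ee_pos: [0.5592, -0.2769, 0.2095]
eef_rot: [[0.181, 0.984, 0.0], [0.984, -0.181, -0.0], [-0.0, 0.0, -1.0]]
wrist_force: [1.2, 0.4, 0.5]
gripper_width: 0.431
grip_force: 29.8
```

>>> servo_tool([
  {"dx": -35,"dy": -2,"dz": 0,"spin": 0},
  {"dx": -65,"dy": -4,"dz": 0,"spin": 0},
  {"dx": -85,"dy": -5,"dz": 5,"spin": 0},
  {"dx": -94,"dy": -6,"dz": 20,"spin": 0},
  {"dx": -94,"dy": -6,"dz": 40,"spin": 0},
  {"dx": -94,"dy": -6,"dz": 60,"spin": 0},
  {"dx": -94,"dy": -6,"dz": 72,"spin": 0},
  {"dx": -94,"dy": -6,"dz": 77,"spin": 0},
  {"dx": -94,"dy": -6,"dz": 77,"spin": 0},
  {"dx": -94,"dy": -6,"dz": 77,"spin": 0},
])

```text
time: 10.3
ee_pos: [0.5375, -0.3664, 0.1328]
eef_rot: [[0.18, 0.984, 0.0], [0.984, -0.18, -0.0], [-0.0, 0.0, -1.0]]
wrist_force: [-0.4, 0.3, 0.7]
gripper_width: 0.431
grip_force: 29.8
```

>>> servo_tool([
  {"dx": 0,"dy": 0,"dz": 0,"spin": 0},
  {"dx": 0,"dy": 0,"dz": 0,"spin": 0},
  {"dx": 0,"dy": 0,"dz": 0,"spin": 0},
  {"dx": 0,"dy": 0,"dz": 0,"spin": 0},
  {"dx": 0,"dy": 0,"dz": 0,"spin": 0},
  {"dx": 0,"dy": 0,"dz": 0,"spin": 0},
  {"dx": 0,"dy": 0,"dz": -20,"spin": 0},
  {"dx": 0,"dy": 0,"dz": -50,"spin": 0},
  {"dx": 0,"dy": 0,"dz": -85,"spin": 0},
  {"dx": 0,"dy": 0,"dz": -110,"spin": 0},
], hand=0.3)

```text
time: 11.13
ee_pos: [0.5375, -0.367, 0.2454]
eef_rot: [[0.181, 0.984, 0.002], [0.984, -0.181, -0.002], [-0.001, 0.002, -1.0]]
wrist_force: [0.4, -1.3, -0.9]
gripper_width: 0.702
grip_force: 0.0
```

```bash
python3 - <<'E'
from h import *
s=r.read_state();print(s["time"],s["ee_pos"],go([.4735,-.0384,.22]))
E
```

```text
11.1333 [ 0.53745656 -0.36704534  0.24542506] [ 311.7 -122.3   24.8]
```

>>> servo_tool([
  {"dx": 25,"dy": -10,"dz": 0,"spin": 0},
  {"dx": 60,"dy": -24,"dz": 0,"spin": 0},
  {"dx": 95,"dy": -37,"dz": 0,"spin": 0},
  {"dx": 130,"dy": -51,"dz": 0,"spin": 0},
  {"dx": 165,"dy": -65,"dz": 0,"spin": 0},
  {"dx": 200,"dy": -78,"dz": 0,"spin": 0},
  {"dx": 235,"dy": -92,"dz": 0,"spin": 0},
  {"dx": 270,"dy": -106,"dz": 0,"spin": 0},
  {"dx": 298,"dy": -117,"dz": 5,"spin": 0},
  {"dx": 312,"dy": -122,"dz": 15,"spin": 0},
])

```text
time: 11.97
ee_pos: [0.4733, -0.0351, 0.2288]
eef_rot: [[0.178, 0.984, 0.003], [0.984, -0.178, -0.0], [0.0, 0.003, -1.0]]
wrist_force: [0.6, -0.7, -0.4]
gripper_width: 0.698
grip_force: 0.0
```

```bash
python3 - <<'E'
from h import *
t=r.read_camera("top")["color"][120:280,215:475];s=r.read_camera("scene")["color"][150:380,130:390]
cv2.imwrite("pics/m.png",cv2.resize(np.vstack([t,s])[:,:,::-1],None,fx=1.5,fy=1.5,interpolation=2))
s=r.read_state();print(s["time"],s["ee_pos"],go([.4745,-.0385,.141]))
E
```

```text
12.0667 [ 0.47214244 -0.03556241  0.22624792] [-2.5  3.  85.2]
```

View pics/m.png

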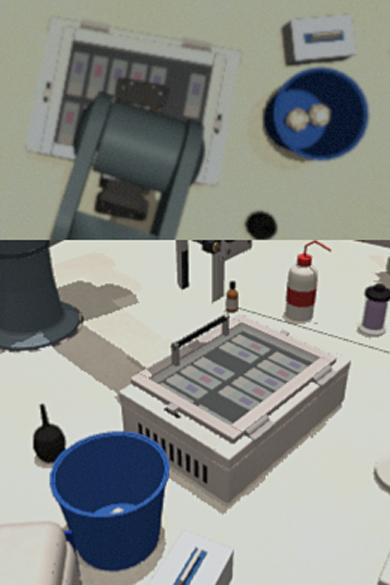

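Both papers lie in the bin, at (300,118) in the picture. The cover is shut and clear, and the fingers are above the bar.

>>> servo_tool([
  {"dx": 0,"dy": 1,"dz": 10,"spin": 0},
  {"dx": 0,"dy": 1,"dz": 20,"spin": 0},
  {"dx": 0,"dy": 1,"dz": 30,"spin": 0},
  {"dx": 0,"dy": 1,"dz": 38,"spin": 0},
  {"dx": 0,"dy": 1,"dz": 44,"spin": 0},
  {"dx": 0,"dy": 1,"dz": 48,"spin": 0},
  {"dx": 0,"dy": 1,"dz": 48,"spin": 0},
  {"dx": 0,"dy": 1,"dz": 48,"spin": 0},
  {"dx": 0,"dy": 1,"dz": 48,"spin": 0},
  {"dx": 0,"dy": 1,"dz": 48,"spin": 0},
])

```text
time: 12.9
ee_pos: [0.4748, -0.0381, 0.18]
eef_rot: [[0.181, 0.984, 0.001], [0.984, -0.181, -0.0], [-0.0, 0.001, -1.0]]
wrist_force: [0.2, -0.3, 0.3]
gripper_width: 0.703
grip_force: 0.0
```

```bash
python3 - <<'E'
from h import *
s=r.read_state();print(s["time"],s["ee_pos"],go([.4745,-.0385,.136]))
E
```

```text
12.9 [ 0.47475021 -0.03805151  0.18002145] [-0.5 -0.2 44. ]
```

>>> servo_tool([
  {"dx": 0,"dy": 0,"dz": 8,"spin": 0},
  {"dx": 0,"dy": 0,"dz": 16,"spin": 0},
  {"dx": 0,"dy": 0,"dz": 24,"spin": 0},
  {"dx": 0,"dy": 0,"dz": 32,"spin": 0},
  {"dx": 0,"dy": 0,"dz": 38,"spin": 0},
  {"dx": 0,"dy": 0,"dz": 42,"spin": 0},
  {"dx": 0,"dy": 0,"dz": 44,"spin": 0},
  {"dx": 0,"dy": 0,"dz": 44,"spin": 0},
  {"dx": 0,"dy": 0,"dz": 44,"spin": 0},
  {"dx": 0,"dy": 0,"dz": 44,"spin": 0},
])

```text
time: 13.73
ee_pos: [0.4747, -0.038, 0.1359]
eef_rot: [[0.181, 0.984, 0.001], [0.984, -0.181, -0.0], [-0.0, 0.001, -1.0]]
wrist_force: [0.2, 0.2, -0.7]
gripper_width: 0.699
grip_force: 0.0
```

>>> servo_tool([
  {"dx": 0,"dy": 0,"dz": 0,"spin": 0},
  {"dx": 0,"dy": 0,"dz": 0,"spin": 0},
  {"dx": 0,"dy": 0,"dz": 0,"spin": 0},
  {"dx": 0,"dy": 0,"dz": 0,"spin": 0},
  {"dx": 0,"dy": 0,"dz": 0,"spin": 0},
  {"dx": 0,"dy": 0,"dz": 0,"spin": 0},
  {"dx": 0,"dy": 0,"dz": 0,"spin": 0},
  {"dx": 0,"dy": 0,"dz": 0,"spin": 0},
  {"dx": 0,"dy": 0,"dz": 0,"spin": 0},
  {"dx": 0,"dy": 0,"dz": 0,"spin": 0},
], hand=1)

```text
time: 14.57
ee_pos: [0.4745, -0.0379, 0.1354]
eef_rot: [[0.181, 0.984, 0.0], [0.984, -0.181, 0.0], [0.0, 0.0, -1.0]]
wrist_force: [0.1, -0.0, -0.4]
gripper_width: 0.114
grip_force: 30.0
```

The bar is gripped, with an opening of about 11 mm at 30 N. Now I lift along the hinge arc.

>>> servo_tool([
  {"dx": 0,"dy": 0.5,"dz": -2,"spin": 0},
  {"dx": 0,"dy": 1.5,"dz": -6,"spin": 0},
  {"dx": 0,"dy": 3.3,"dz": -11,"spin": 0},
  {"dx": 0,"dy": 5.5,"dz": -17.5,"spin": 0},
  {"dx": 0,"dy": 8,"dz": -24.5,"spin": 0},
  {"dx": 0,"dy": 11,"dz": -31.5,"spin": 0},
  {"dx": 0,"dy": 14,"dz": -38,"spin": 0},
  {"dx": 0,"dy": 17.3,"dz": -44.5,"spin": 0},
  {"dx": 0,"dy": 20.5,"dz": -50.5,"spin": 0},
  {"dx": 0,"dy": 23.5,"dz": -55.4,"spin": 0},
])

```text
time: 15.4
ee_pos: [0.4967, -0.0422, 0.1912]
eef_rot: [[0.18, 0.984, -0.003], [0.984, -0.18, 0.0], [-0.0, -0.003, -1.0]]
wrist_force: [-5.0, -1.8, -5.7]
gripper_width: 0.125
grip_force: 30.0
```

```bash
python3 - <<'E'
from h import *
c=r.read_camera("scene");cv2.imwrite("pics/l1.png",cv2.resize(c["color"][150:350,170:390,::-1],None,fx=2.5,fy=2.5,interpolation=2))
s=r.read_state();print(s["time"],s["ee_pos"],s["wrist_force"],s["gripper_width"])
E
```

```text
15.45 [ 0.49732038 -0.04227994  0.1922493 ] [-6.45520392 -1.67400997 -2.66220677] 0.1177232142547912
```

View pics/l1.png

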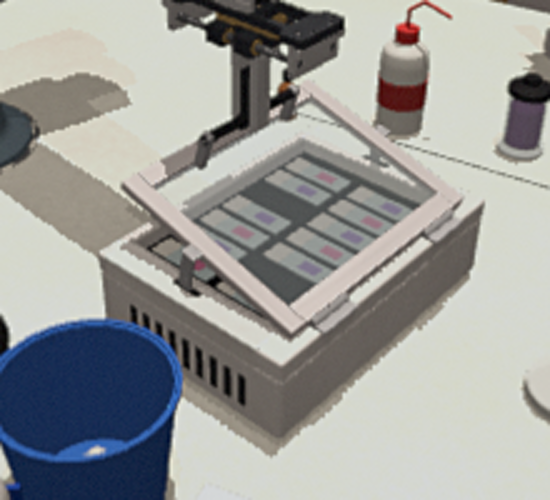

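The cover is open about 0.3 rad and held, with the stays rising out of the rim. Continuing to the green band.

>>> servo_tool([
  {"dx": 0,"dy": 3.3,"dz": -5,"spin": 0},
  {"dx": 0,"dy": 8,"dz": -12,"spin": 0},
  {"dx": 0,"dy": 13.2,"dz": -19,"spin": 0},
  {"dx": 0,"dy": 18.4,"dz": -25.3,"spin": 0},
  {"dx": 0,"dy": 24.4,"dz": -32,"spin": 0},
  {"dx": 0,"dy": 30,"dz": -37.8,"spin": 0},
  {"dx": 0,"dy": 35,"dz": -42.5,"spin": 0},
  {"dx": 0,"dy": 38.5,"dz": -45.8,"spin": 0},
  {"dx": 0,"dy": 40.3,"dz": -47.3,"spin": 0},
  {"dx": 0,"dy": 40.3,"dz": -47.3,"spin": 0},
])

```text
time: 16.28
ee_pos: [0.5352, -0.0495, 0.2399]
eef_rot: [[0.18, 0.984, -0.007], [0.984, -0.18, -0.0], [-0.001, -0.006, -1.0]]
wrist_force: [-13.0, -0.9, 5.6]
gripper_width: 0.117
grip_force: 30.0
```

```bash
python3 - <<'E'
from h import *
c=r.read_camera("scene");cv2.imwrite("pics/l2.png",cv2.resize(c["color"][150:350,170:390,::-1],None,fx=2.5,fy=2.5,interpolation=2))
s=r.read_state();print(s["time"],s["ee_pos"],s["wrist_force"],s["gripper_width"],s["grip_force"])
# cover angle from bar position (pinch point), hinge from shut handle
x=np.array([.9834,-.1814]);p=s["ee_pos"]-s["eef_rot"][:,2]*r.pinch_z
hx=(np.array([.4745,-.0380])@x)+.195
a=np.arctan2(p[2]-.105,hx-p[:2]@x)-np.arctan2(.05,.195);print("theta",a,np.hypot(p[2]-.105,hx-p[:2]@x))
E
```

```text
16.3333 [ 0.53503068 -0.04949403  0.23971062] [-14.15814583  -1.25662346   6.04403167] 0.11363438274536289 29.997299015522003
theta 0.6048780547836504 0.20328474859867232
```

View pics/l2.png

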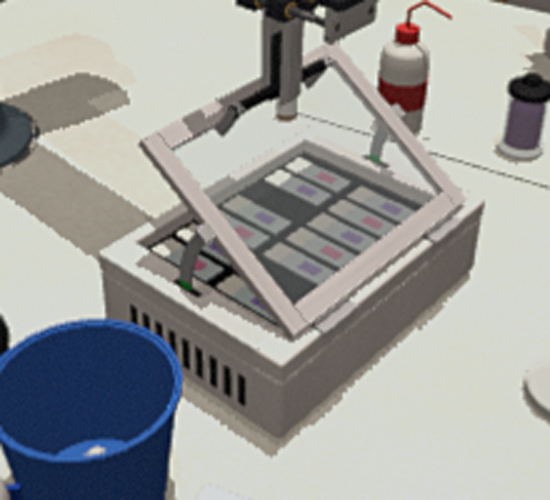

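The green bands are showing at the rim, at (188,285) and (375,158), and the angle works out to about 0.605 rad. I'll ease the radial preload a little and let it settle.

>>> servo_tool([
  {"dx": 0,"dy": -0.5,"dz": -0.5,"spin": 0},
  {"dx": 0,"dy": -1,"dz": -1,"spin": 0},
  {"dx": 0,"dy": -1,"dz": -1,"spin": 0},
  {"dx": 0,"dy": -1,"dz": -1,"spin": 0},
  {"dx": 0,"dy": -1,"dz": -1,"spin": 0},
  {"dx": 0,"dy": -1,"dz": -1,"spin": 0},
  {"dx": 0,"dy": -1,"dz": -1,"spin": 0},
  {"dx": 0,"dy": -1,"dz": -1,"spin": 0},
  {"dx": 0,"dy": -1,"dz": -1,"spin": 0},
  {"dx": 0,"dy": -1,"dz": -1,"spin": 0},
])

```text
time: 17.17
ee_pos: [0.5345, -0.0494, 0.2393]
eef_rot: [[0.18, 0.984, -0.005], [0.984, -0.18, -0.0], [-0.001, -0.005, -1.0]]
wrist_force: [-8.9, -1.7, -2.9]
gripper_width: 0.116
grip_force: 30.0
```

>>> servo_tool([
  {"dx": 0,"dy": 0,"dz": 0,"spin": 0},
  {"dx": 0,"dy": 0,"dz": 0,"spin": 0},
  {"dx": 0,"dy": 0,"dz": 0,"spin": 0},
  {"dx": 0,"dy": 0,"dz": 0,"spin": 0},
  {"dx": 0,"dy": 0,"dz": 0,"spin": 0},
  {"dx": 0,"dy": 0,"dz": 0,"spin": 0},
  {"dx": 0,"dy": 0,"dz": 0,"spin": 0},
  {"dx": 0,"dy": 0,"dz": 0,"spin": 0},
  {"dx": 0,"dy": 0,"dz": 0,"spin": 0},
  {"dx": 0,"dy": 0,"dz": 0,"spin": 0},
])

```text
time: 18.0
ee_pos: [0.5345, -0.0494, 0.2393]
eef_rot: [[0.18, 0.984, -0.005], [0.984, -0.18, -0.0], [-0.001, -0.005, -1.0]]
wrist_force: [-8.2, -2.1, -2.7]
gripper_width: 0.116
grip_force: 30.0
```

```bash
python3 - <<'E'
from h import *
c=r.read_camera("scene");im=c["color"];g=cv2.inRange(cv2.cvtColor(im,cv2.COLOR_RGB2HSV),(45,60,20),(85,255,255))[150:350,170:390]
print(cv2.connectedComponentsWithStats(g)[2][1:].tolist())
s=r.read_state();print(s["time"],s["ee_pos"],s["wrist_force"],s["gripper_width"],s["grip_force"])
x=np.array([.9834,-.1814]);p=s["ee_pos"]-s["eef_rot"][:,2]*r.pinch_z
hx=(np.array([.4745,-.0380])@x)+.195
print("theta",np.arctan2(p[2]-.105,hx-p[:2]@x)-np.arctan2(.05,.195))
cv2.imwrite("pics/l3.png",cv2.resize(im[180:290,210:350,::-1],None,fx=5,fy=5,interpolation=2))
E
```

```text
[[148, 62, 4, 3, 8], [71, 112, 6, 5, 15]]
18.05 [ 0.53451414 -0.04935821  0.23929123] [-7.94781781 -1.33439927 -1.06889262] 0.11564516925567074 29.995117485523224
theta 0.6014350335960424
```

View pics/l3.png

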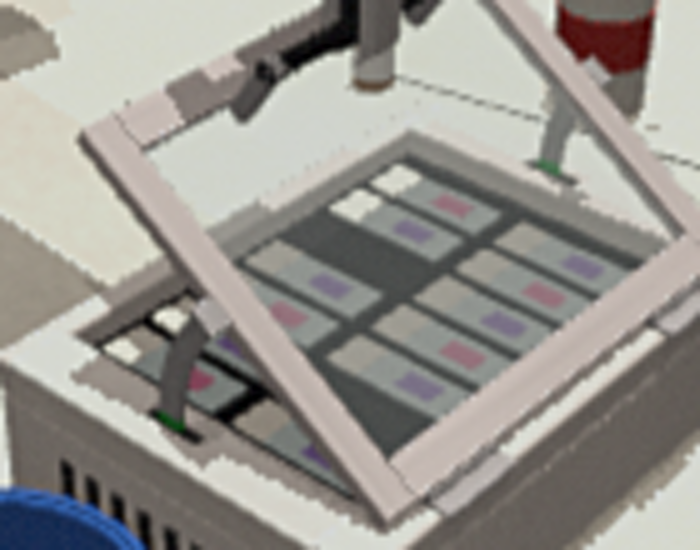

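The green bands sit at the rim slots, at (172,422) and (548,168) in the crop. The cover is steady at about 0.60 rad, so I'm handing in.

```bash
python3 -c "
from plant import r
print(r.sign_off())"
```

```text
the job is handed in; nothing more can be done
None
```

Job handed in at about 18 s of the 64 s allowed: both lens papers are in the bin, and the gripper is holding the cover steady at about 0.60 rad with the green band at the rim; the sign-off returned no verdict.

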